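# Close the bleed valve under the airbrush compressor's flip cover

### The arm

A 6-joint arm with a two-finger parallel gripper is mounted at the origin on the work surface. World frame = base frame: x ahead of the robot, y to its left, z up, the work surface at z = 0. Lengths are in m, angles in rad, forces in N, time in s.
With the tool pointing down it reaches from about 0.375 to 0.9 m from the base axis. Payload 3.1 kg.
Tool frame: the origin (TCP) lies at the very end of the fingers, on their centre line; the grasp point (between the pads) lies 19 mm behind it (tcp_to_grasp is the distance from the TCP to the grasp point, in m); z points along the fingers, y is the direction in which the jaws open and shut (so a half turn about z gives the same grasp; the last joint's range is limited). The gripper opens to 85 mm and grips with 20 to 120 N. Pads are 22 mm wide; open, the fingers measure 114 mm over their backs; the gripper's body (76 mm by 85 mm) begins 54 mm behind the grasp point. The pads swing forward as they close: fully open they stand 13 mm farther back than shut.
Start: joints at [0.981, 0.527, 1.433, -0, 1.181, -0.178], TCP at [0.25, 0.573, 0.231] pointing down, gripper open.
Joint ranges: [-3.08, 3.08], [-0.75, 2.2], [0.22, 2.44], [-1.43, 4.57], [0, 2.65], [-2.85, 2.85]. Speed limits (rad/s): [2.79, 2.79, 3.14, 3.14, 3.14, 3.14].

### API

Orientations are given as a unit quaternion [x, y, z, w].
In Python, from station import sense, snapshot, camera_info, sign_off, tcp_to_grasp gives the robot as it stands.
- The arm moves only by the shell command python3 -m inch 'ROWS' [FORCE]. ROWS is JSON, a list of rows, each a list of 3 entries, a list of its own where there are three numbers: the closure, from -1 (fully open) to 1 (shut), so that 0 is half open, then the shift along the tool's x, y, z normalised to -1 to 1, where 1 is 10 cm, then the turn, a rotation vector about the tool's x, y, z normalised to -1 to 1, where 1 is 360 degrees. In form: [[jaw, [dx, dy, dz], [ax, ay, az]], ...]. A call has 1 to 20 rows; each row is the pose to reach, as a shift and turn from the pose commanded when the call began, along the tool's axes at that moment, turning the shorter way round; what a row does not reach only later rows make up. A row lasts 1/10 s, in which the tool goes at most 50 mm and 8.59 degrees, less where a joint would pass 70% of its speed; a pose out of reach is approached as far as the arm can. A call with a number of a shift or a turn outside -1 to 1 is refused whole. A call with a gripper value outside its range is refused whole. The fingers move at their own pace and stop on an object; FORCE is the grip in N (left out, the last holds). Time passes only in rows, so rows that repeat a pose let the fingers close. It gives the time, the measured TCP pose, the force and the opening at its end, in the units of the state.
- sense(): the state, without advancing time (a new reading comes with each control period).
- snapshot(name): name is "scene" or "top"; returns (picture, depth): 384x512x3 uint8, blue, green, red; 384x512 float32, m along the optical axis (not along the pixel's ray), 0 where there is no reading.
- camera_info(name): a dict with "K" (3x3 intrinsics, pixels), "dist" ([k1, k2, p1, p2, k3] as OpenCV has them; the pictures are not rectified), "origin" and "orientation" of the camera in the world. Camera axes: x right, y down, z forward; pixel columns grow to the right and rows downward; lengths in m; the calibration is good to about 2 mm. A picture is of the moment at which its call begins. camera_info takes no time and is no camera call.
- sign_off(): hands the job in, once; it reports no verdict.
The state is a dict: "t": time; "q": joint angles; "qd": joint speeds; "tau": joint torques, N m; "tcp_pos": TCP position; "tool_rot": TCP orientation; "force": force on the tool from outside, world axes, zero at the start; "ft_torque": the same for the moment, N m; "finger_gap": opening from 0.0 (shut) to 1.0 (fully open).
Only numpy, scipy, OpenCV 4.12 (cv2) and the standard library are available. Lean on these libraries where they do the work, as an engineer would, in place of code of your own. Each camera call takes 0.05 s, during which the arm holds its last target.

### The job

Flip up the clear spring-loaded cover on the airbrush compressor until its prop leg drops behind the catch, and ease it back, without letting it fall or forcing the leg, so that it stands propped open on the leg by itself. Then close the bleed valve under it: turn the round black knob clockwise until you feel it come up snug on its rubber seat, without overtightening it. Leave the cover propped and do not disturb the art materials lying around.

Things in the scene. Friction and masses are not known exactly. Their poses are not given: they have to be found in the camera images.
- compressor: Airbrush compressor: grey plastic case fixed to the table, 265 (x) by 220 (y) mm, flat top panel 130 mm above the table. Origin: centre of its underside, on the table; z up, -x is its front (towards the robot), y runs along the cover's hinge. On the panel: a round gauge, 52 mm across, 13 mm high, 45 mm in front of the hinge, and a low handle along the rear edge, 23 mm high.
- hinge (a point): Middle of the cover's hinge line: along the case's y, 3 mm above the panel, 58 mm behind the case's centre. The cover is a clear hood with grey edges, open underneath, reaching 140 mm forward from the hinge, 116 mm wide, top 53 mm above the hinge line, 0.18 kg. A spring shuts it: raising it takes about 2 N at the tab; let go unpropped, it snaps shut.
- cover (a joint): Opening angle of the flip cover, rad: 0 shut, growing as its front swings up and back, end stop at 1.75. The prop leg drops behind its catch once the cover has been raised to about 1.57 (not before). On easing the cover back from there, the leg takes the load and the cover stands at 1.46.
- tab (a point): Centre of the pull tab in the middle of the cover's front: a grey disc on edge, 22 mm across, 14 mm thick along the case's y (pinch its flat sides; it can turn between the fingers as the cover swings). Shut, it is 166 mm in front of the hinge line and 25 mm above it, 28 mm above the panel, 26 mm in front of the cover's front face. It moves with the cover on a circle about the hinge line.
- prop_leg: Steel prop leg: flat bar, 76 mm from pivot to its round foot (8 mm across), hung outside the cover's left (+y) wall, 67 mm from the middle. Origin: its pivot on the cover, 58 mm from the hinge line. Sprung lightly, its foot drags along the panel as the cover rises. Propped it carries about 7 N; more than 60 N (some 12 N pressed down at the tab) would bend it.
- catch (a point): Where the prop leg's foot stands when propped, on the panel in the angle behind the catch: a 7 mm steel step with a ramp in front of it, 51 mm in front of the hinge line, 67 mm to the left (+y) of the middle.
- knob (a point): Centre of the bleed valve's knob: round, black, fluted, grippy, upright axis, 38 mm across, 24 mm high, its middle 35 mm above the panel, on the case's middle line, 50 mm in front of the case's centre (108 mm in front of the hinge line), under the shut cover. The point lies on the axis and does not turn with the knob. Clockwise seen from above closes the valve.
- bleed_valve: The bleed valve, brass, with its knob; origin on the table below its axis, axes those of the case (it does not turn with the knob). The knob drags with about 0.08 N m and needs 0.6 to 2.4 rad (different each time, unmarked) until it meets its rubber seat; then the torque rises by about 0.9 N m per rad. Snug is 0.12 to 0.3 N m in all; at some 0.4 N m (25 N on the seat) the seat is crushed.
- marker_a: Capped marker pen lying on the table, 138 mm long, 17 mm thick, bystander. Origin: middle of its underside, x along it.
- marker_b: Capped marker pen lying on the table, 138 mm long, 17 mm thick, bystander. Origin: middle of its underside, x along it.
- marker_c: Capped marker pen lying on the table, 138 mm long, 17 mm thick, bystander. Origin: middle of its underside, x along it.
- tube_a: Paint tube lying on the table, 95 mm long, 26 mm wide, bystander. Origin: middle of its underside, x along it.
- tube_b: Paint tube lying on the table, 95 mm long, 26 mm wide, bystander. Origin: middle of its underside, x along it.
- cup: White paper cup, 74 mm across the rim, 85 mm high, standing beside the compressor, bystander. Origin: centre of its underside.
- jar: White jar with a lid, 56 mm across, 70 mm high, standing beside the compressor, bystander. Origin: centre of its underside.
- brush: Flat paint brush lying on the table, 210 mm long, bystander. Origin: middle of its underside, x along it.

How it is judged:
On the way, in this order (a step that is already met when the one before it is completed fails the run):
1. the cover stands open on its prop leg by itself, let go (value of joint cover between 1.4 and 1.52 rad and velocity of joint cover between -0.1 and 0.1 rad/s and contact force between prop_leg and compressor above 2 N and contact force between the fingers and cover below 0.5 N), for 0.3 s.
2. the bleed valve is closed onto its seat with the cover still propped (contact force between bleed_valve and compressor above 1 N and value of joint cover between 1.4 and 1.52 rad), for 0.2 s.
At the end, for the whole second after the job is handed in: The cover stands still on its prop leg, open at 1.40 to 1.52 rad, the leg bearing on the case with more than 2 N and the fingers off the cover; the valve is closed: the knob's stem bears on the seat in the case with more than 1 N (all of step 2 and velocity of joint cover between -0.1 and 0.1 rad/s and contact force between prop_leg and compressor above 2 N and contact force between the fingers and cover below 0.5 N); the robot touches nothing.
It fails at once if the cover is dropped or let snap shut: it moves in the closing direction faster than 2 rad/s (velocity of joint cover below -2 rad/s).
It fails at once if the prop leg is forced: more than 60 N between it and the case (contact force between prop_leg and compressor above 60 N).
It fails at once if the valve is overtightened: its stem presses on the seat in the case with more than 25 N (contact force between bleed_valve and compressor above 25 N).
It fails at once if a bystander is pushed more than 30 mm from its place or tipped over (distance of any of marker_a, marker_b, marker_c, tube_a, tube_b, cup, jar, brush from where it was at the start of the episode above 0.03 m or angle between any of cup, jar's own z axis and vertical above 0.6 rad).
It also fails if it takes over 72 s, if anything falls off the work surface, if the arm or the gripper's body presses on something with over 40 N, if the wrist force passes 120 N, or if a joint passes its speed limit or range.

## Working session

There is one attempt and no reset: what is moved stays moved. The work goes in short steps, Python scripts to look and compute and a shell command to move; the robot and the scene stay as the last step left them, time stands still between calls to the robot, and variables do not carry over. Pictures are saved under pics/ and viewed, and the job is handed in when it is done.

```bash
ls; mkdir -p pics
python3 - <<'E'
from station import *
import cv2,numpy as np
print(sense(), tcp_to_grasp)
for n in("scene","top"):
    p,d=snapshot(n); cv2.imwrite(f"pics/{n}0.png",p); np.save(f"pics/{n}0.npy",d); print(n,camera_info(n))
E
```

```text
pics
{'t': 0.0, 'q': array([ 9.80484135e-01,  5.28449409e-01,  1.43392156e+00, -1.65392302e-05,
        1.18139559e+00, -1.78457785e-01]), 'qd': array([-6.75564147e-04,  2.96833207e-04,  1.30462296e-03,  1.37734666e-03,
        6.76744371e-04,  3.74665200e-05]), 'tau': array([-7.84005897e-04, -4.42345476e+01, -1.78028405e+01, -7.64185984e-05,
        8.45623319e-03,  1.84853997e-05]), 'tcp_pos': array([0.24973609, 0.57214566, 0.23033779]), 'tool_rot': array([ 2.04471659e-01,  9.78871881e-01, -1.01050469e-03, -4.00506366e-04]), 'force': array([ 1.17606022, -0.53143921,  0.5132243 ]), 'ft_torque': array([0.03543147, 0.03673877, 0.02249872]), 'finger_gap': 1.0025008181484398} 0.0187
scene {'K': array([[424.94136882,   0.        , 251.52331606],
       [  0.        , 424.94136882, 187.65293139],
       [  0.        ,   0.        ,   1.        ]]), 'dist': array([-0.1121094,  0.       ,  0.       ,  0.       ,  0.       ]), 'origin': array([ 1.06644234, -0.67534343,  1.19719408]), 'orientation': array([ 0.89590826,  0.29436513, -0.10613435, -0.31533007])}
top {'K': array([[380.04806086,   0.        , 251.15687473],
       [  0.        , 380.04806086, 188.53268063],
       [  0.        ,   0.        ,   1.        ]]), 'dist': array([-0.03475934,  0.        ,  0.        ,  0.        ,  0.        ]), 'origin': array([0.38519261, 0.00365365, 1.14907688]), 'orientation': array([-0.70079619,  0.70971855, -0.05463695,  0.04689426])}
```

View pics/scene0.png

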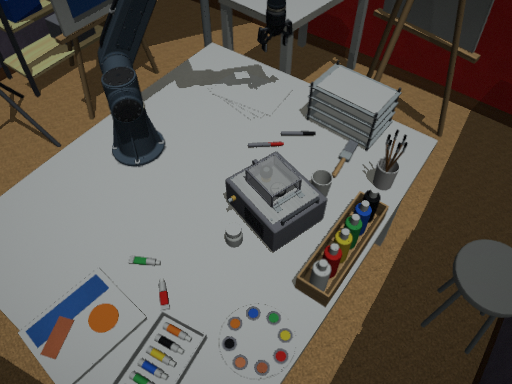

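View pics/top0.png

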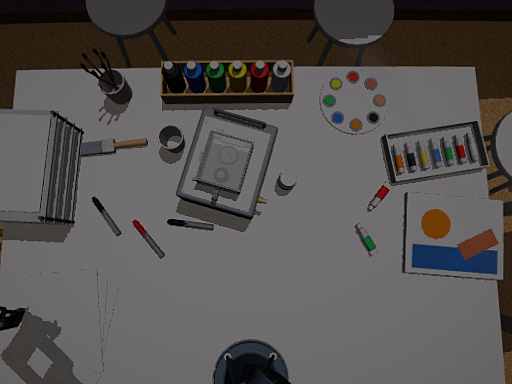

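The compressor is at about (230,162) in the top view, rotated, with its tab near (215,196). Next I measure it from the depth.

```bash
cat > h.py <<'E'
import cv2,numpy as np
from scipy.spatial.transform import Rotation as R
from station import *
def cloud(n,d):
    c=camera_info(n); h,w=d.shape
    u,v=np.meshgrid(np.arange(w),np.arange(h))
    p=cv2.undistortPoints(np.stack([u,v],-1).reshape(-1,1,2).astype(np.float64),c["K"],c["dist"]).reshape(h,w,2)
    P=np.dstack([p,np.ones((h,w))])*d[...,None]
    return P@R.from_quat(c["orientation"]).as_matrix().T+c["origin"]
def proj(n,X):
    c=camera_info(n); Rm=R.from_quat(c["orientation"]).as_matrix()
    Y=(np.atleast_2d(X)-c["origin"])@Rm
    return cv2.projectPoints(Y,np.zeros(3),np.zeros(3),c["K"],c["dist"])[0].reshape(-1,2)
E
python3 - <<'E'
from h import *
for n,(x0,y0,x1,y1) in dict(top=(150,90,310,250),scene=(210,110,350,260)).items():
    d=np.load(f"pics/{n}0.npy"); W=cloud(n,d); p=cv2.imread(f"pics/{n}0.png")
    cv2.imwrite(f"pics/{n}_c.png",cv2.resize(p[y0:y1,x0:x1],None,fx=4,fy=3.75,interpolation=cv2.INTER_CUBIC) if n=="x" else cv2.resize(p[y0:y1,x0:x1],None,fx=3.7,fy=3.7,interpolation=cv2.INTER_CUBIC))
    z=W[...,2]; m=(abs(z-0.13)<0.006)&(d>0)&(W[...,0]>.3)&(W[...,0]<.85)&(abs(W[...,1])<.3)
    nn,l,st,ce=cv2.connectedComponentsWithStats(m.astype(np.uint8))
    for i in np.argsort(-st[1:,4])[:3]+1:
        q=W[l==i]; r=cv2.minAreaRect(q[:,:2].astype(np.float32)*1000); print(n,i,st[i],np.median(q[:,2]),r)
    for X in (W[230,330],W[300,330]): print(X)
E
```

```text
top 1 [ 176  107  102  110 4594] 0.1289612655425152 ((612.2483520507812, 55.757301330566406), (218.35830688476562, 263.33880615234375), 72.97537231445312)
[ 0.42207651 -0.2466413  -0.00084298]
[ 0.21639929 -0.23825956 -0.00038576]
scene 1 [ 225  152  102   81 2442] 0.13075964190334188 ((614.4075317382812, 55.513648986816406), (222.99156188964844, 266.0760803222656), 73.24691772460938)
scene 2 [250 164   3   3   5] 0.12807822972657057 ((490.9938049316406, 92.3245620727539), (15.786157608032227, 4.401162624359131), 87.6581039428711)
scene 4 [281 200   2   1   2] 0.13449284631051694 ((658.9650268554688, 26.172910690307617), (3.1364455223083496, 0.0), -155.0081329345703)
[ 0.80953051  0.10770461 -0.00206536]
[ 0.93748299 -0.1135153   0.00281517]
```

```bash
ls pics
```

```text
scene0.npy
scene0.png
scene_c.png
top0.npy
top0.png
top_c.png
```

View pics/top_c.png

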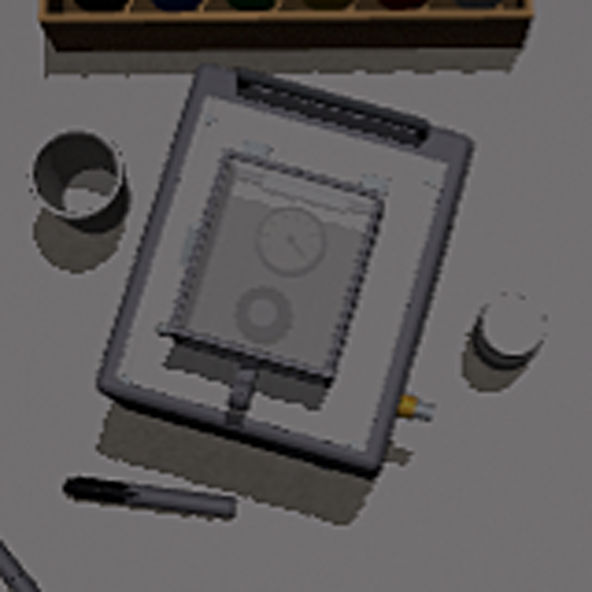

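View pics/scene_c.png

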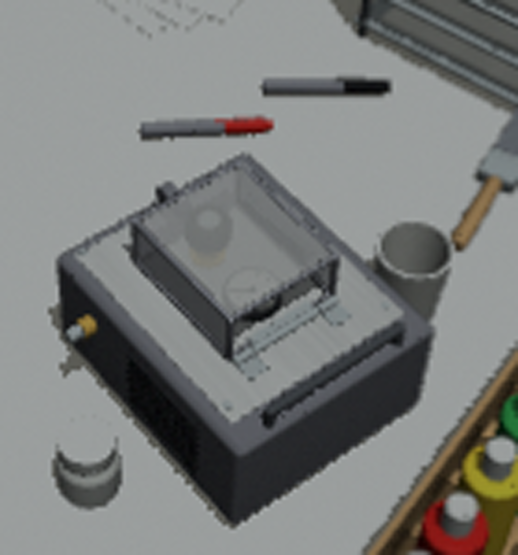

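Run:
```python
from h import *
C=np.array([.6133,.0556,0]); a=np.deg2rad(-16.9); 
M=R.from_euler('z',a).as_matrix()
f=lambda *x: C+M@np.array(x)
T=f(.058-.166,0,.158);K=f(-.05,0,.165);H=f(.058,0,.133)
print("tab",T,"knob",K,"hinge",H)
for n in("top","scene"):
    d=np.load(f"pics/{n}0.npy");W=cloud(n,d);p=cv2.imread(f"pics/{n}0.png")
    s=3.7;x0,y0,x1,y1=dict(top=(150,90,310,250),scene=(210,110,350,260))[n]
    q=cv2.resize(p[y0:y1,x0:x1],None,fx=s,fy=s,interpolation=cv2.INTER_CUBIC)
    q=cv2.convertScaleAbs(q,alpha=1.8)
    for X,c in((T,(0,0,255)),(K,(0,255,0)),(H,(255,0,0)),(f(.007,.067,.13),(0,255,255)),(f(-.1325,.11,.13),(255,255,0)),(f(.1325,-.11,.13),(255,255,0)),(f(-.1325,-.11,.13),(255,255,0)),(f(.1325,.11,.13),(255,255,0))):
        u=proj(n,X)[0]; cv2.circle(q,tuple(int(v) for v in (u-[x0,y0])*s+s/2),5,c,1)
    cv2.imwrite(f"pics/{n}_o.png",q)
    # tab points
    L=(W-C)@M; m=(L[...,0]<-.09)&(L[...,0]>-.13)&(abs(L[...,1])<.03)&(L[...,2]>.138)&(L[...,2]<.19)
    print(n,m.sum(),L[m].min(0) if m.any() else 0,L[m].max(0),np.median(L[m],0))
```

```text
tab [0.50996413 0.08699584 0.158     ] knob [0.56545932 0.07013511 0.165     ] hinge [0.66879519 0.03873927 0.133     ]
top 64 [-0.11873985 -0.0068341   0.14876781] [-0.09004836  0.00678627  0.16981511] [-0.10531163 -0.00042637  0.1635908 ]
scene 24 [-0.11651384 -0.0057784   0.1517152 ] [-0.09862648  0.00711471  0.17152982] [-0.10857538 -0.00159825  0.16655384]
```

The model fits the tab, knob and corners to about 2 mm. I'll first align the tool with the case, so that tool x is the case's front, y is the case's y and z is down.

```bash
cat >> h.py <<'E'
C=np.array([.6133,.0556,0]); A=np.deg2rad(-16.9); M=R.from_euler('z',A).as_matrix()
def st():
    s=sense(); p=s["tcp_pos"]; Rt=R.from_quat(s["tool_rot"]).as_matrix()
    L=M.T@(p-C); T=M.T@Rt
    print("t%.2f"%s["t"],"local tcp",L.round(4),"toolx",T[:,0].round(3),"y",T[:,1].round(3),"gap %.3f"%s["finger_gap"],"F",(M.T@s["force"]).round(2),"T",(M.T@s["ft_torque"]).round(3),"q",s["q"].round(2))
    return s,L,T
def go(x,y,z):
    s,L,T=st(); print("shift units",((np.array([x,y,z])-L)@T/0.1).round(3))
E
python3 -m inch '[[-0.3,[0,0,0],[0,0,-0.0186]],[-0.3,[0,0,0],[0,0,-0.0186]]]' 30
python3 -c "
from h import *; go(-.108,0,.23)"
```

```text
t: 0.3
tcp_pos: [0.2499, 0.5724, 0.2307]
tool_rot: [0.147, 0.989, -0.001, -0.0]
force: [0.1, 0.6, 0.3]
finger_gap: 0.692
t0.30 local tcp [-0.4979  0.3888  0.2307] toolx [-1.  0.  0.] y [ 0.     1.    -0.001] gap 0.692 F [-0.11  0.64  0.29] T [ 0.004 -0.02   0.008] q [ 0.98  0.53  1.43 -0.    1.18 -0.3 ]
shift units [-3.9   -3.888  0.011]
```

```bash
python3 -m inch '[[-0.3,[-0.3,-0.3,0],[0,0,0]],[-0.3,[-0.6,-0.6,0],[0,0,0]],[-0.3,[-1,-1,0],[0,0,0]],[-0.3,[-1,-1,0],[0,0,0]]]' 
python3 -m inch '[[-0.3,[-0.3,-0.3,0],[0,0,0]],[-0.3,[-0.6,-0.6,0],[0,0,0]],[-0.3,[-1,-1,0],[0,0,0]],[-0.3,[-1,-1,0],[0,0,0]]]' 
python3 -m inch '[[-0.3,[-0.3,-0.3,0],[0,0,0]],[-0.3,[-0.6,-0.6,0],[0,0,0]],[-0.3,[-1,-1,0],[0,0,0]],[-0.3,[-1,-1,0],[0,0,0]]]' 
python3 -c "
from h import *; go(-.108,0,.142)"
```

```text
t: 0.7
tcp_pos: [0.3181, 0.4438, 0.2309]
tool_rot: [0.15, 0.989, -0.002, -0.0]
force: [0.5, 0.5, -0.6]
finger_gap: 0.649
t: 1.1
tcp_pos: [0.3854, 0.3202, 0.2313]
tool_rot: [0.15, 0.989, -0.001, 0.0]
force: [-0.0, 0.2, 0.6]
finger_gap: 0.653
t: 1.5
tcp_pos: [0.4529, 0.1958, 0.2315]
tool_rot: [0.15, 0.989, -0.0, 0.001]
force: [-0.2, 1.0, 0.2]
finger_gap: 0.651
t1.50 local tcp [-0.1942  0.0876  0.2315] toolx [-1.     0.006 -0.003] y [0.006 1.    0.   ] gap 0.651 F [-0.51  0.88  0.22] T [-0.001 -0.001 -0.035] q [ 0.18  0.35  1.76 -0.    1.03 -1.09]
shift units [-0.865 -0.87   0.897]
```

```bash
python3 -m inch '[[-0.3,[-0.4,-0.4,0],[0,0,0]],[-0.3,[-0.84,-0.85,0],[0,0,0]],[-0.3,[-0.84,-0.85,0],[0,0,0]],[-0.3,[-0.84,-0.85,0.2],[0,0,0]],[-0.3,[-0.84,-0.85,0.2],[0,0,0]]]'
python3 - <<'E'
from h import *
go(-.108,0,.142)
p,d=snapshot("scene");x0,y0,x1,y1=(200,90,350,240)
cv2.imwrite("pics/s1.png",cv2.convertScaleAbs(cv2.resize(p[y0:y1,x0:x1],None,fx=3.9,fy=3.9,interpolation=cv2.INTER_CUBIC),alpha=1.6))
E
```

```text
t: 2.0
tcp_pos: [0.5042, 0.0934, 0.2095]
tool_rot: [0.148, 0.989, 0.0, -0.003]
force: [-0.4, 0.2, -0.5]
finger_gap: 0.654
t2.00 local tcp [-0.1154  0.0045  0.2095] toolx [-1.     0.002  0.005] y [ 0.002  1.    -0.001] gap 0.654 F [-0.48  0.11 -0.45] T [ 0.004 -0.066 -0.046] q [-0.04  0.41  1.73  0.    1.01 -1.31]
shift units [-0.077 -0.044  0.674]
```

View pics/s1.png

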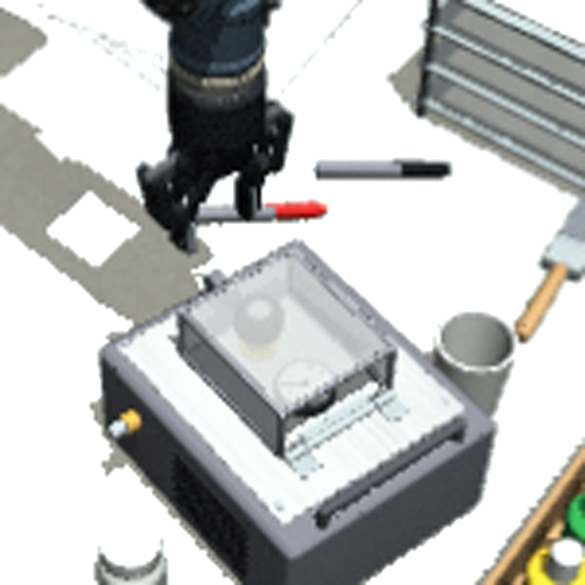

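The fingers straddle the tab (crop 215,280) from above and nothing is touching. I'll descend now.

```bash
python3 -m inch '[[-0.3,[0,0,0],[0,0,0]]]'; python3 -c "
from h import *; go(-.108,0,.142)"
```

```text
t: 2.15
tcp_pos: [0.5054, 0.094, 0.2115]
tool_rot: [0.147, 0.989, 0.0, -0.0]
force: [-0.1, -0.1, 0.1]
finger_gap: 0.647
t2.15 local tcp [-0.1144  0.0054  0.2115] toolx [-1.    -0.001  0.   ] y [-0.001  1.     0.   ] gap 0.647 F [-0.03 -0.13  0.11] T [ 0.04  -0.016 -0.022] q [-0.03  0.41  1.73  0.    1.01 -1.31]
shift units [-0.064 -0.054  0.695]
```

```bash
python3 -m inch '[[-0.3,[-0.06,-0.05,0.1],[0,0,0]],[-0.3,[-0.06,-0.05,0.35],[0,0,0]],[-0.3,[-0.06,-0.05,0.55],[0,0,0]],[-0.3,[-0.06,-0.05,0.67],[0,0,0]],[-0.3,[-0.06,-0.05,0.67],[0,0,0]]]'; python3 -c "
from h import *; go(-.108,0,.142)"
```

```text
t: 2.65
tcp_pos: [0.5089, 0.0864, 0.1428]
tool_rot: [0.147, 0.989, -0.0, -0.002]
force: [-0.2, 0.4, -0.5]
finger_gap: 0.645
t2.65 local tcp [-0.1088 -0.0009  0.1428] toolx [-1.    -0.     0.003] y [-0.     1.    -0.001] gap 0.645 F [-0.26  0.31 -0.54] T [-0.026  0.05  -0.028] q [-0.05  0.51  1.79 -0.    0.84 -1.32]
shift units [-0.008  0.009  0.008]
```

```bash
python3 -m inch '[[1,[0,0,0],[0,0,0]],[1,[0,0,0],[0,0,0]],[1,[0,0,0],[0,0,0]],[1,[0,0,0],[0,0,0]],[1,[0,0,0],[0,0,0]],[1,[0,0,0],[0,0,0]]]' 30; python3 -c "
from h import *; go(-.108,0,.142)"
```

```text
t: 3.25
tcp_pos: [0.5112, 0.0878, 0.1454]
tool_rot: [0.147, 0.989, 0.002, 0.002]
force: [1.2, 6.0, 0.3]
finger_gap: 0.151
t3.25 local tcp [-0.1071  0.0012  0.1454] toolx [-1.     0.001 -0.003] y [0.001 1.    0.004] gap 0.151 F [-0.65  6.12  0.27] T [0.84  0.155 0.077] q [-0.05  0.51  1.78  0.    0.84 -1.32]
shift units [ 0.01  -0.012  0.034]
```

Run:
```python
import numpy as np
r=np.hypot(.166,.025);p=np.arctan2(.025,.166)
for a,b in((0,.5),(.5,1.0),(1.0,1.4),(1.4,1.62)):
    print(a,[[round(t,2),round((r*np.cos(p+t)-r*np.cos(p+a))*10,3),round(-(r*np.sin(p+t)-r*np.sin(p+a))*10,3)] for t in np.arange(a+.05,b+.01,.05)])
```

```text
0 [[np.float64(0.05), np.float64(-0.015), np.float64(-0.083)], [np.float64(0.1), np.float64(-0.033), np.float64(-0.164)], [np.float64(0.15), np.float64(-0.056), np.float64(-0.245)], [np.float64(0.2), np.float64(-0.083), np.float64(-0.325)], [np.float64(0.25), np.float64(-0.113), np.float64(-0.403)], [np.float64(0.3), np.float64(-0.148), np.float64(-0.479)], [np.float64(0.35), np.float64(-0.186), np.float64(-0.554)], [np.float64(0.4), np.float64(-0.228), np.float64(-0.627)], [np.float64(0.45), np.float64(-0.274), np.float64(-0.697)], [np.float64(0.5), np.float64(-0.323), np.float64(-0.765)]]
0.5 [[np.float64(0.55), np.float64(-0.052), np.float64(-0.066)], [np.float64(0.6), np.float64(-0.108), np.float64(-0.128)], [np.float64(0.65), np.float64(-0.167), np.float64(-0.188)], [np.float64(0.7), np.float64(-0.228), np.float64(-0.245)], [np.float64(0.75), np.float64(-0.293), np.float64(-0.299)], [np.float64(0.8), np.float64(-0.36), np.float64(-0.35)], [np.float64(0.85), np.float64(-0.429), np.float64(-0.397)], [np.float64(0.9), np.float64(-0.501), np.float64(-0.44)], [np.float64(0.95), np.float64(-0.575), np.float64(-0.48)], [np.float64(1.0), np.float64(-0.65), np.float64(-0.517)]]
1.0 [[np.float64(1.05), np.float64(-0.077), np.float64(-0.032)], [np.float64(1.1), np.float64(-0.156), np.float64(-0.061)], [np.float64(1.15), np.float64(-0.237), np.float64(-0.085)], [np.float64(1.2), np.float64(-0.318), np.float64(-0.106)], [np.float64(1.25), np.float64(-0.4), np.float64(-0.122)], [np.float64(1.3), np.float64(-0.483), np.float64(-0.134)], [np.float64(1.35), np.float64(-0.567), np.float64(-0.143)], [np.float64(1.4), np.float64(-0.651), np.float64(-0.146)]]
1.4 [[np.float64(1.45), np.float64(-0.084), np.float64(0.0)], [np.float64(1.5), np.float64(-0.168), np.float64(0.005)], [np.float64(1.55), np.float64(-0.251), np.float64(0.013)], [np.float64(1.6), np.float64(-0.334), np.float64(0.026)]]
```

The grip reads about 13 mm, which matches the tab. I'll lift it slowly along the arc.

```bash
python3 -m inch '[[1,[-0.015,0.01,-0.083],[0,0,0]],[1,[-0.033,0.01,-0.164],[0,0,0]],[1,[-0.056,0.01,-0.245],[0,0,0]],[1,[-0.083,0.01,-0.325],[0,0,0]],[1,[-0.083,0.01,-0.325],[0,0,0]]]'; python3 -c "
from h import *; go(-.108+.0083,0,.145+.0325)"
```

```text
t: 3.75
tcp_pos: [0.5198, 0.0852, 0.1784]
tool_rot: [0.147, 0.989, 0.001, 0.002]
force: [2.8, 5.4, -3.7]
finger_gap: 0.157
t3.75 local tcp [-0.0981  0.0012  0.1784] toolx [-1.     0.001 -0.004] y [0.001 1.    0.002] gap 0.157 F [ 1.17  5.95 -3.68] T [ 0.747 -0.187 -0.021] q [-0.05  0.47  1.74  0.    0.93 -1.33]
shift units [ 0.016 -0.012  0.008]
```

```bash
python3 -m inch '[[1,[-0.03,0.01,-0.078],[0,0,0]],[1,[-0.065,0.015,-0.154],[0,0,0]],[1,[-0.103,0.02,-0.229],[0,0,0]],[1,[-0.145,0.02,-0.302],[0,0,0]],[1,[-0.191,0.02,-0.372],[0,0,0]],[1,[-0.24,0.02,-0.44],[0,0,0]],[1,[-0.24,0.02,-0.44],[0,0,0]]]'; python3 -c "
from h import *; go(-.108+.0323,0,.145+.0765)"
```

```text
t: 4.45
tcp_pos: [0.542, 0.0787, 0.2215]
tool_rot: [0.147, 0.989, -0.001, 0.0]
force: [2.7, -5.1, -5.3]
finger_gap: 0.159
t4.45 local tcp [-0.0749  0.0013  0.2215] toolx [-1. -0. -0.] y [-0.     1.    -0.002] gap 0.159 F [ 4.1  -4.06 -5.32] T [-0.548 -0.446  0.031] q [-0.06  0.44  1.64 -0.    1.07 -1.33]
shift units [ 0.008 -0.013  0.   ]
```

Now y is slightly overcorrected, so I'll take back 0.8 mm and continue.

```bash
python3 -m inch '[[1,[-0.052,-0.008,-0.066],[0,0,0]],[1,[-0.108,-0.008,-0.128],[0,0,0]],[1,[-0.167,-0.008,-0.188],[0,0,0]],[1,[-0.228,-0.008,-0.245],[0,0,0]],[1,[-0.293,-0.008,-0.299],[0,0,0]],[1,[-0.36,-0.008,-0.35],[0,0,0]],[1,[-0.429,-0.008,-0.397],[0,0,0]],[1,[-0.501,-0.008,-0.44],[0,0,0]],[1,[-0.575,-0.008,-0.48],[0,0,0]],[1,[-0.65,-0.008,-0.517],[0,0,0]],[1,[-0.65,-0.008,-0.517],[0,0,0]]]'
python3 - <<'E'
from h import *
go(-.108+.0973,0,.145+.1282)
p,d=snapshot("scene");x0,y0,x1,y1=(200,90,350,240)
cv2.imwrite("pics/s2.png",cv2.convertScaleAbs(cv2.resize(p[y0:y1,x0:x1],None,fx=3.9,fy=3.9,interpolation=cv2.INTER_CUBIC),alpha=1.6))
E
```

```text
t: 5.55
tcp_pos: [0.605, 0.0595, 0.2734]
tool_rot: [0.147, 0.989, -0.0, 0.001]
force: [-2.9, -2.0, -2.5]
finger_gap: 0.152
t5.55 local tcp [-0.0091  0.0014  0.2734] toolx [-1.     0.    -0.002] y [0. 1. 0.] gap 0.152 F [-2.24 -2.73 -2.49] T [-0.411  0.518  0.037] q [-0.09  0.46  1.43 -0.    1.25 -1.36]
shift units [ 0.016 -0.014  0.002]
```

View pics/s2.png

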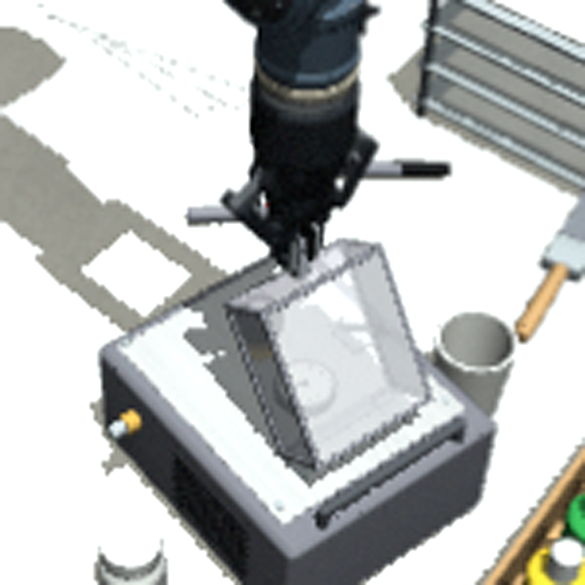

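The cover is about 57° up with the tab firmly between the fingers (crop 300,255). I'll continue to 1.4 and then on to 1.62.

```bash
python3 -m inch '[[1,[-0.077,0,-0.032],[0,0,0]],[1,[-0.156,0,-0.061],[0,0,0]],[1,[-0.237,0,-0.085],[0,0,0]],[1,[-0.318,0,-0.106],[0,0,0]],[1,[-0.4,0,-0.122],[0,0,0]],[1,[-0.483,0,-0.134],[0,0,0]],[1,[-0.567,0,-0.143],[0,0,0]],[1,[-0.651,0,-0.146],[0,0,0]],[1,[-0.651,0,-0.146],[0,0,0]]]'; python3 -c "
from h import *; go(-.108+.1624,0,.145+.1428)"
python3 -m inch '[[1,[-0.05,0,0],[0,0,0]],[1,[-0.084,0,0],[0,0,0]],[1,[-0.126,0,0.002],[0,0,0]],[1,[-0.168,0,0.005],[0,0,0]],[1,[-0.21,0,0.009],[0,0,0]],[1,[-0.251,0,0.013],[0,0,0]],[1,[-0.251,0,0.013],[0,0,0]]]'; python3 -c "
from h import *; go(-.108+.1875,0,.145+.1415)"
```

```text
t: 6.5
tcp_pos: [0.6676, 0.0406, 0.2874]
tool_rot: [0.147, 0.989, 0.0, 0.001]
force: [-2.5, -1.8, 1.3]
finger_gap: 0.159
t6.50 local tcp [0.0563 0.0014 0.2874] toolx [-1.     0.    -0.002] y [0. 1. 0.] gap 0.159 F [-1.88 -2.46  1.31] T [-0.48   0.526 -0.005] q [-0.11  0.54  1.25 -0.    1.35 -1.38]
shift units [ 0.019 -0.014 -0.004]
t: 7.2
tcp_pos: [0.6909, 0.0335, 0.286]
tool_rot: [0.147, 0.989, 0.0, 0.001]
force: [-3.1, -2.3, 1.6]
finger_gap: 0.154
t7.20 local tcp [0.0807 0.0014 0.286 ] toolx [-1.     0.    -0.002] y [0. 1. 0.] gap 0.154 F [-2.3  -3.06  1.62] T [-0.497  0.491  0.   ] q [-0.11  0.57  1.19 -0.    1.38 -1.39]
shift units [ 0.012 -0.014 -0.005]
```

```bash
python3 -m inch '[[1,[-0.04,0,0.006],[0,0,0]],[1,[-0.08,0,0.013],[0,0,0]],[1,[-0.12,0,0.022],[0,0,0]],[1,[-0.14,0,0.027],[0,0,0]],[1,[-0.14,0,0.027],[0,0,0]],[1,[-0.14,0,0.027],[0,0,0]]]'
python3 - <<'E'
from h import *
s,L,T=st()
r=np.hypot(.166,.025)
print("theta est",np.arctan2(L[2]+.0157-.133,-(L[0]-.058-.001))-np.arctan2(.025,.166))
p,d=snapshot("scene");x0,y0,x1,y1=(200,90,350,240)
cv2.imwrite("pics/s3.png",cv2.convertScaleAbs(cv2.resize(p[y0:y1,x0:x1],None,fx=3.9,fy=3.9,interpolation=cv2.INTER_CUBIC),alpha=1.6))
p,d=snapshot("top");x0,y0,x1,y1=(150,90,300,240)
cv2.imwrite("pics/t3.png",cv2.convertScaleAbs(cv2.resize(p[y0:y1,x0:x1],None,fx=3.9,fy=3.9,interpolation=cv2.INTER_CUBIC),alpha=1.6))
E
```

```text
t: 7.8
tcp_pos: [0.7039, 0.0296, 0.2837]
tool_rot: [0.147, 0.989, -0.0, 0.001]
force: [-2.4, -3.6, 4.8]
finger_gap: 0.154
t7.80 local tcp [0.0943 0.0014 0.2837] toolx [-1.     0.    -0.002] y [0. 1. 0.] gap 0.154 F [-1.27 -4.11  4.84] T [-0.567  0.398  0.002] q [-0.12  0.59  1.15 -0.    1.39 -1.39]
theta est 1.630298527742407
```

View pics/s3.png

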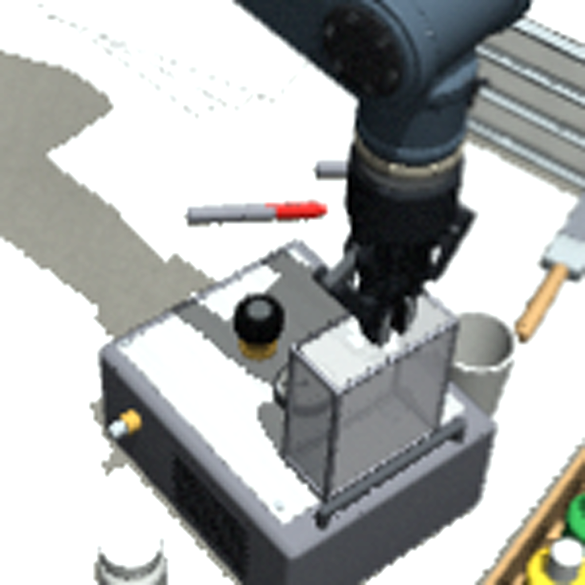

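View pics/t3.png

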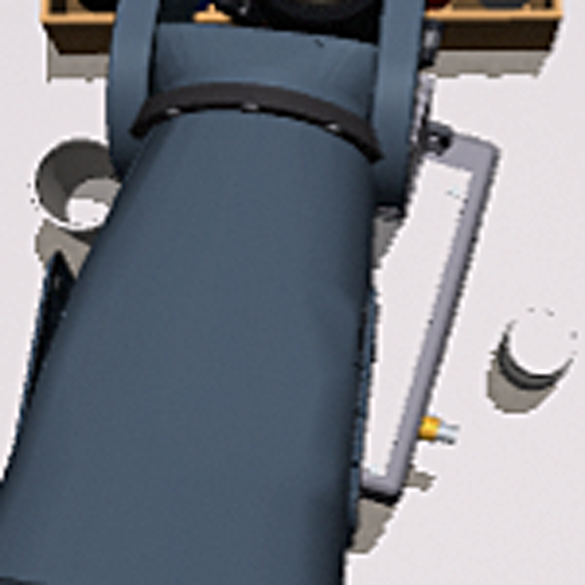

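The cover is vertical and past the latch angle, estimated at 1.63. I'll ease it back slowly and watch the force.

```bash
python3 -m inch '[[1,[0.03,0,-0.005],[0,0,0]],[1,[0.06,0,-0.01],[0,0,0]],[1,[0.09,0,-0.015],[0,0,0]],[1,[0.12,0,-0.02],[0,0,0]],[1,[0.15,0,-0.024],[0,0,0]],[1,[0.18,0,-0.027],[0,0,0]],[1,[0.21,0,-0.03],[0,0,0]],[1,[0.23,0,-0.032],[0,0,0]],[1,[0.23,0,-0.032],[0,0,0]]]'
cat >> h.py <<'E'
def th():
    s,L,T=st(); print("theta est %.3f"%(np.arctan2(L[2]+.0157-.133,-(L[0]-.058-.001))-np.arctan2(.025,.166)))
E
python3 -c "
from h import *; th()"
python3 -m inch '[[1,[0.01,0,0],[0,0,0]],[1,[0.02,0,0],[0,0,0]],[1,[0.02,0,0],[0,0,0]],[1,[0.02,0,0],[0,0,0]]]';python3 -c "
from h import *; th()"
```

```text
t: 8.8
tcp_pos: [0.6822, 0.0361, 0.2865]
tool_rot: [0.147, 0.989, -0.0, 0.001]
force: [2.5, -4.9, 3.9]
finger_gap: 0.159
t8.80 local tcp [0.0716 0.0014 0.2865] toolx [-1.     0.    -0.003] y [0. 1. 0.] gap 0.159 F [ 3.8  -4.01  3.86] T [-0.581 -0.771 -0.018] q [-0.11  0.56  1.21 -0.    1.37 -1.39]
theta est 1.496
t: 9.2
tcp_pos: [0.6814, 0.0363, 0.2866]
tool_rot: [0.147, 0.989, -0.0, 0.003]
force: [4.5, -5.3, 3.4]
finger_gap: 0.157
t9.20 local tcp [0.0708 0.0014 0.2866] toolx [-1.     0.    -0.005] y [0. 1. 0.] gap 0.157 F [ 5.82 -3.74  3.39] T [-0.536 -1.022  0.076] q [-0.11  0.56  1.22 -0.    1.36 -1.39]
theta est 1.491
```

The force reversed: the leg has taken the load. I'll back off the excess push, then open slightly and look.

```bash
python3 -m inch '[[1,[-0.01,0,0],[0,0,0]],[1,[-0.02,0,0],[0,0,0]],[1,[-0.02,0,0],[0,0,0]]]';python3 -c "
from h import *; th()"
python3 - <<'E'
from h import *
p,d=snapshot("scene");x0,y0,x1,y1=(230,130,330,230)
cv2.imwrite("pics/s4.png",cv2.convertScaleAbs(cv2.resize(p[y0:y1,x0:x1],None,fx=6,fy=6,interpolation=cv2.INTER_CUBIC),alpha=1.4))
E
```

```text
t: 9.5
tcp_pos: [0.6821, 0.0361, 0.2865]
tool_rot: [0.147, 0.989, -0.0, 0.001]
force: [2.7, -4.0, 3.6]
finger_gap: 0.158
t9.50 local tcp [0.0715 0.0014 0.2865] toolx [-1.     0.    -0.002] y [0. 1. 0.] gap 0.158 F [ 3.7  -3.07  3.6 ] T [-0.525 -0.765  0.036] q [-0.11  0.56  1.21 -0.    1.37 -1.39]
theta est 1.495
```

View pics/s4.png

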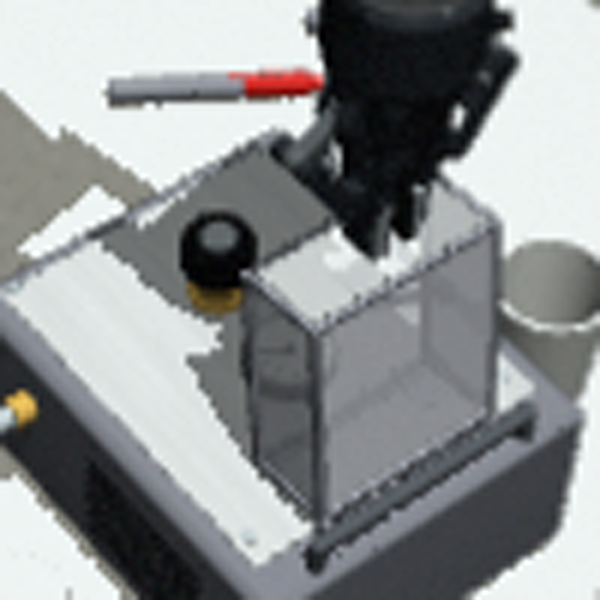

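Before letting go, I check that this is the leg and not friction in the grip: raise 5 mm, come back in steps and read the force against position.

```bash
python3 -m inch '[[1,[-0.03,0,0],[0,0,0]],[1,[-0.08,0,0.005],[0,0,0]],[1,[-0.12,0,0.01],[0,0,0]],[1,[-0.12,0,0.01],[0,0,0]]]'>/dev/null;python3 -c "
from h import *; th()"
python3 -m inch '[[1,[0.04,0,-0.004],[0,0,0]],[1,[0.04,0,-0.004],[0,0,0]]]'>/dev/null;python3 -c "
from h import *; th()"
python3 -m inch '[[1,[0.03,0,-0.003],[0,0,0]],[1,[0.03,0,-0.003],[0,0,0]]]'>/dev/null;python3 -c "
from h import *; th()"
python3 -m inch '[[1,[0.03,0,-0.003],[0,0,0]],[1,[0.03,0,-0.003],[0,0,0]]]'>/dev/null;python3 -c "
from h import *; th()"
python3 -m inch '[[1,[0.02,0,0],[0,0,0]],[1,[0.02,0,0],[0,0,0]]]'>/dev/null;python3 -c "
from h import *; th()"
python3 -m inch '[[1,[0.02,0,0],[0,0,0]],[1,[0.02,0,0],[0,0,0]]]'>/dev/null;python3 -c "
from h import *; th()"
```

```text
t9.95 local tcp [0.0811 0.0014 0.2855] toolx [-1.    -0.     0.005] y [-0.  1. -0.] gap 0.152 F [-1.57 -3.83  8.41] T [-0.603  0.454  0.051] q [-0.11  0.58  1.18  0.    1.39 -1.39]
theta est 1.552
t10.15 local tcp [0.0771 0.0015 0.2859] toolx [-1.    -0.     0.004] y [-0.  1. -0.] gap 0.157 F [ 0.62 -3.96  6.17] T [-0.584  0.076  0.053] q [-0.11  0.57  1.19  0.    1.38 -1.39]
theta est 1.528
t10.35 local tcp [0.0746 0.0014 0.2861] toolx [-1.    -0.     0.002] y [-0.  1. -0.] gap 0.158 F [ 0.38 -3.29  5.43] T [-0.674 -0.208  0.031] q [-0.11  0.57  1.2   0.    1.38 -1.39]
theta est 1.513
t10.55 local tcp [0.0724 0.0014 0.2863] toolx [-1. -0.  0.] y [-0.  1. -0.] gap 0.151 F [ 0.84 -3.63  4.07] T [-0.652 -0.386 -0.011] q [-0.11  0.56  1.21 -0.    1.37 -1.39]
theta est 1.501
t10.75 local tcp [0.0715 0.0014 0.2864] toolx [-1.     0.    -0.002] y [0. 1. 0.] gap 0.154 F [ 3.85 -3.8   3.07] T [-0.65  -0.755  0.003] q [-0.11  0.56  1.21 -0.    1.37 -1.39]
theta est 1.495
t10.95 local tcp [0.0705 0.0014 0.2865] toolx [-1.     0.    -0.005] y [0. 1. 0.] gap 0.152 F [ 5.65 -4.67  2.44] T [-0.558 -1.089  0.015] q [-0.11  0.56  1.22 -0.    1.36 -1.39]
theta est 1.489
```

A clear stop appears at the same position both times: about 0.6 N of free travel, then 2–3 N/mm. That is the leg on its catch, so I'll release.

```bash
python3 -m inch '[[1,[-0.025,0,0],[0,0,0]],[1,[-0.025,0,0],[0,0,0]],[0.4,[-0.025,0,0],[0,0,0]],[0.3,[-0.025,0,0],[0,0,0]],[0.2,[-0.025,0,0],[0,0,0]],[0.2,[-0.025,0,0],[0,0,0]],[0.2,[-0.025,0,0],[0,0,0]]]'
python3 - <<'E'
from h import *
th()
p,d=snapshot("scene");x0,y0,x1,y1=(230,130,330,230)
cv2.imwrite("pics/s5.png",cv2.convertScaleAbs(cv2.resize(p[y0:y1,x0:x1],None,fx=6,fy=6,interpolation=cv2.INTER_CUBIC),alpha=1.4))
E
```

```text
t: 11.65
tcp_pos: [0.6815, 0.0368, 0.2859]
tool_rot: [0.147, 0.989, 0.0, -0.001]
force: [-0.8, 0.1, 0.0]
finger_gap: 0.401
t11.65 local tcp [0.0707 0.0018 0.2859] toolx [-1.    -0.     0.001] y [-0.  1.  0.] gap 0.401 F [-0.8  -0.15  0.03] T [-0.007 -0.075  0.033] q [-0.11  0.56  1.21  0.    1.37 -1.39]
theta est 1.491
```

View pics/s5.png

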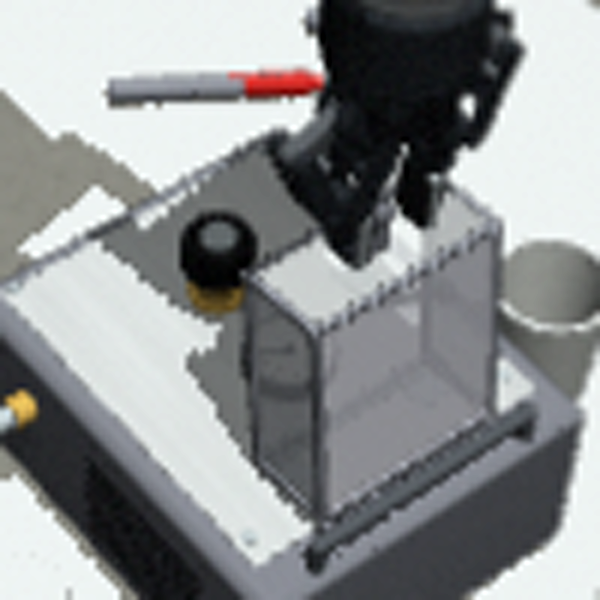

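The cover stands by itself (tab unchanged, no force on the fingers). I'll retract upward, then move forward over the knob.

```bash
python3 -m inch '[[0.2,[0,0,-0.1],[0,0,0]],[0.0,[0,0,-0.3],[0,0,0]],[-0.3,[0,0,-0.5],[0,0,0]],[-0.3,[0,0,-0.6],[0,0,0]],[-0.3,[0,0,-0.6],[0,0,0]]]'
python3 -m inch '[[-0.3,[0.2,0,0],[0,0,0]],[-0.3,[0.5,0,0],[0,0,0]],[-0.3,[0.8,0,0],[0,0,0]],[-0.3,[1,0,0],[0,0,0]],[-0.3,[1,0,0],[0,0,0]],[-0.3,[1,0,0],[0,0,0]]]'
python3 - <<'E'
from h import *
go(-.05,0,.21)
for n,(x0,y0,x1,y1) in dict(scene=(230,110,350,230),top=(160,90,280,210)).items():
    p,d=snapshot(n)
    cv2.imwrite(f"pics/{n}6.png",cv2.convertScaleAbs(cv2.resize(p[y0:y1,x0:x1],None,fx=5,fy=5,interpolation=cv2.INTER_CUBIC),alpha=1.4))
    np.save(f"pics/{n}6.npy",d)
    W=cloud(n,d);L=(W-C)@M
    m=(d>0)&(np.hypot(L[...,0]+.05,L[...,1])<.03)&(L[...,2]>.172)&(L[...,2]<.182); print(n,m.sum(),L[m].min(0),L[m].max(0),L[m].mean(0)) if m.any() else print(n,0)
E
```

```text
t: 12.2
tcp_pos: [0.6828, 0.0362, 0.349]
tool_rot: [0.147, 0.989, 0.0, 0.002]
force: [-0.1, -0.7, 1.0]
finger_gap: 0.65
t: 12.8
tcp_pos: [0.5862, 0.0653, 0.346]
tool_rot: [0.147, 0.989, -0.0, 0.0]
force: [-0.3, -0.3, 0.5]
finger_gap: 0.651
t12.80 local tcp [-0.0287  0.0014  0.346 ] toolx [-1. -0. -0.] y [-0.  1. -0.] gap 0.651 F [-0.24 -0.38  0.47] T [ 0.001 -0.031 -0.012] q [-0.08  0.37  1.37 -0.    1.4  -1.35]
shift units [ 0.213 -0.014  1.36 ]
scene 91 [-0.0681979  -0.01594856  0.17207951] [-0.0303676  0.0223099  0.181754 ] [-0.04884958  0.00027412  0.17665345]
top 43 [-0.05142739 -0.00184355  0.17230862] [-0.03265512  0.01864639  0.18033397] [-0.04342525  0.00778225  0.17586613]
```

View pics/scene6.png

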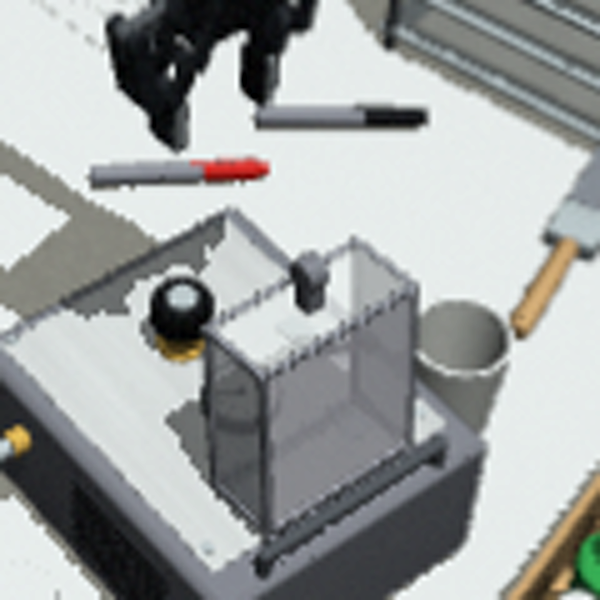

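View pics/top6.png

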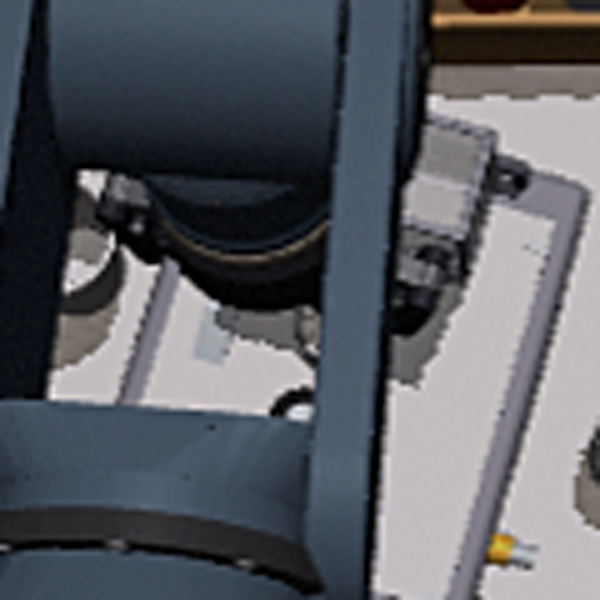

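The cover stands propped with the fingers clear (tab at crop 308,275). The knob measures (-0.049, 0.001) in case coordinates, as expected. I'll position over it and descend.

```bash
python3 -m inch '[[-0.3,[0.1,0,0],[0,0,0]],[-0.3,[0.208,-0.004,0],[0,0,0]],[-0.3,[0.208,-0.004,0.3],[0,0,0]],[-0.3,[0.208,-0.004,0.6],[0,0,0]],[-0.3,[0.208,-0.004,0.9],[0,0,0]],[-0.3,[0.208,-0.004,1],[0,0,0]],[-0.3,[0.208,-0.004,1],[0,0,0]],[-0.3,[0.208,-0.004,1],[0,0,0]]]'
python3 - <<'E'
from h import *
go(-.0495,.001,.148)
p,d=snapshot("scene");x0,y0,x1,y1=(230,110,350,230)
cv2.imwrite(f"pics/s7.png",cv2.convertScaleAbs(cv2.resize(p[y0:y1,x0:x1],None,fx=5,fy=5,interpolation=cv2.INTER_CUBIC),alpha=1.4))
E
```

```text
t: 13.7
tcp_pos: [0.5669, 0.071, 0.2474]
tool_rot: [0.147, 0.989, 0.0, 0.001]
force: [-0.3, 0.1, -0.4]
finger_gap: 0.647
t13.70 local tcp [-0.0489  0.0013  0.2474] toolx [-1.    -0.    -0.002] y [-0.  1.  0.] gap 0.647 F [-0.27 -0.02 -0.39] T [-0.037  0.025 -0.027] q [-0.07  0.44  1.55  0.    1.15 -1.35]
shift units [ 0.008 -0.003  0.994]
```

View pics/s7.png

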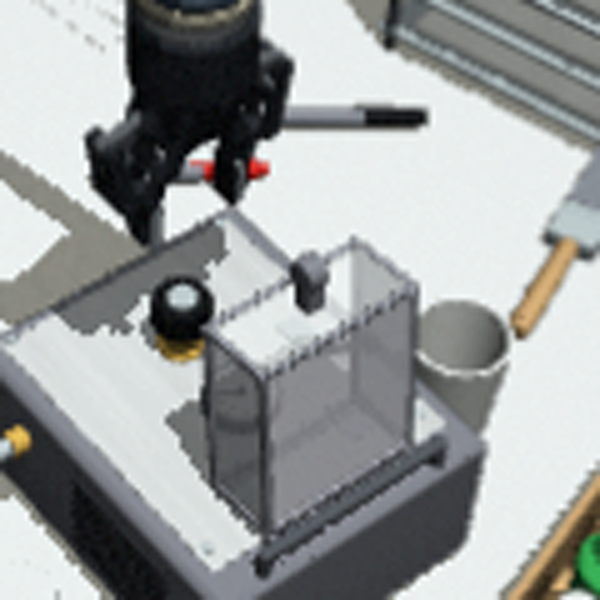

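```bash
python3 -m inch '[[-0.3,[0.005,0,0.25],[0,0,0]],[-0.3,[0.005,0,0.5],[0,0,0]],[-0.3,[0.005,0,0.7],[0,0,0]],[-0.3,[0.005,0,0.85],[0,0,0]],[-0.3,[0.005,0,0.98],[0,0,0]],[-0.3,[0.005,0,0.98],[0,0,0]],[-0.3,[0.005,0,0.98],[0,0,0]]]'
python3 -c "
from h import *; st()"
python3 -m inch '[[1,[0,0,0],[0,0,0]],[1,[0,0,0],[0,0,0]],[1,[0,0,0],[0,0,0]],[1,[0,0,0],[0,0,0]],[1,[0,0,0],[0,0,0]],[1,[0,0,0],[0,0,0]]]' 40
python3 -c "
from h import *; st()"
```

```text
t: 14.45
tcp_pos: [0.5664, 0.0711, 0.1491]
tool_rot: [0.147, 0.989, 0.0, 0.001]
force: [-0.0, 0.4, 0.9]
finger_gap: 0.647
t14.45 local tcp [-0.0494  0.0012  0.1491] toolx [-1.    -0.    -0.002] y [-0.  1.  0.] gap 0.647 F [-0.13  0.35  0.93] T [ 0.023 -0.031 -0.022] q [-0.07  0.56  1.65  0.    0.93 -1.35]
t: 15.05
tcp_pos: [0.5666, 0.0712, 0.1497]
tool_rot: [0.147, 0.989, 0.0, 0.001]
force: [0.1, 0.1, 6.5]
finger_gap: 0.435
t15.05 local tcp [-0.0492  0.0013  0.1497] toolx [-1.    -0.    -0.003] y [-0.     1.     0.001] gap 0.435 F [0.04 0.15 6.47] T [0.01  0.104 0.006] q [-0.07  0.56  1.65  0.    0.93 -1.35]
```

The gap of 37 mm matches the knob and it is centred. I'll relieve the slight downward push and begin turning clockwise.

```bash
cat >> h.py <<'E'
def tq():
    s=sense(); T=R.from_quat(s["tool_rot"]).as_matrix(); print("t%.2f q6 %.3f yaw %.3f Tz %.3f tau6 %.3f F %s gap %.3f"%(s["t"],s["q"][5],np.arctan2(T[1,1],T[0,1]),s["ft_torque"][2],s["tau"][5],s["force"].round(1),s["finger_gap"]))
E
python3 -m inch '[[1,[0,0,-0.01],[0,0,0]],[1,[0,0,-0.01],[0,0,0]]]'>/dev/null;python3 -c "
from h import *; tq()"
python3 -m inch '[[1,[0,0,0],[0,0,0.016]],[1,[0,0,0],[0,0,0.032]]]'>/dev/null;python3 -c "
from h import *; tq()"
python3 -m inch '[[1,[0,0,0],[0,0,0.016]],[1,[0,0,0],[0,0,0.032]]]'>/dev/null;python3 -c "
from h import *; tq()"
```

```text
t15.25 q6 -1.347 yaw 1.276 Tz -0.001 tau6 0.013 F [ 2.6 -0.   1.9] gap 0.430
t15.45 q6 -1.142 yaw 1.071 Tz 0.086 tau6 -0.582 F [ 1.  -2.3  1.8] gap 0.431
t15.65 q6 -0.941 yaw 0.870 Tz 0.053 tau6 -0.567 F [ 0.3 -2.2  2.7] gap 0.434
```

```bash
python3 -m inch '[[1,[0,0,0],[0,0,0.016]],[1,[0,0,0],[0,0,0.016]]]'>/dev/null;python3 -c "
from h import *; tq()"
python3 -m inch '[[1,[0,0,0],[0,0,0.016]],[1,[0,0,0],[0,0,0.016]]]'>/dev/null;python3 -c "
from h import *; tq()"
python3 -m inch '[[1,[0,0,0],[0,0,0.016]],[1,[0,0,0],[0,0,0.016]]]'>/dev/null;python3 -c "
from h import *; tq()"
```

```text
t15.85 q6 -0.844 yaw 0.774 Tz -0.071 tau6 0.293 F [-0.1 -3.9  2.3] gap 0.427
t16.05 q6 -0.745 yaw 0.675 Tz -0.031 tau6 0.267 F [ 0.  -5.5  4.5] gap 0.438
t16.25 q6 -0.645 yaw 0.575 Tz -0.064 tau6 0.223 F [-1.4 -5.6  4.5] gap 0.433
```

```bash
python3 -m inch '[[1,[0,0,0],[0,0,0.008]],[1,[0,0,0],[0,0,0.016]]]'>/dev/null;python3 -c "
from h import *; tq()"
python3 -m inch '[[1,[0,0,0],[0,0,0.008]],[1,[0,0,0],[0,0,0.016]]]'>/dev/null;python3 -c "
from h import *; tq()"
```

```text
t16.45 q6 -0.544 yaw 0.474 Tz 0.080 tau6 -0.252 F [-2.2 -6.   5.4] gap 0.425
t16.65 q6 -0.444 yaw 0.374 Tz 0.071 tau6 -0.247 F [-2.2 -6.   5. ] gap 0.433
```

```bash
python3 -c "
from h import *; go(-.0494,.0012,.149)"
```

```text
t16.65 local tcp [-0.0501 -0.0004  0.1497] toolx [-0.62   0.784 -0.002] y [ 0.784  0.62  -0.002] gap 0.433 F [-0.38 -6.35  5.02] T [-1.023 -0.088  0.071] q [-0.07  0.56  1.65 -0.    0.93 -0.44]
shift units [0.008 0.016 0.007]
```

```bash
python3 -m inch '[[1,[-0.008,-0.006,0],[0,0,0.008]],[1,[-0.008,-0.006,0],[0,0,0.016]]]'>/dev/null;python3 -c "
from h import *; tq()"
python3 -m inch '[[1,[0,0,0],[0,0,0.008]],[1,[0,0,0],[0,0,0.016]]]'>/dev/null;python3 -c "
from h import *; tq()"
```

```text
t16.85 q6 -0.345 yaw 0.273 Tz 0.061 tau6 -0.255 F [-1.8 -4.3  6. ] gap 0.432
t17.05 q6 -0.245 yaw 0.173 Tz 0.059 tau6 -0.250 F [-2.8 -5.   5.7] gap 0.433
```

```bash
python3 -m inch '[[1,[0,0,0],[0,0,0.008]],[1,[0,0,0],[0,0,0.016]]]'>/dev/null;python3 -c "
from h import *; tq()"
python3 -m inch '[[1,[0,0,0],[0,0,0.008]],[1,[0,0,0],[0,0,0.016]]]'>/dev/null;python3 -c "
from h import *; tq()"
```

```text
t17.25 q6 -0.144 yaw 0.072 Tz 0.089 tau6 -0.250 F [-3.  -4.8  5.8] gap 0.433
t17.45 q6 -0.044 yaw -0.028 Tz 0.090 tau6 -0.250 F [-2.  -4.1  7.1] gap 0.430
```

```bash
python3 -m inch '[[1,[0,0,0],[0,0,0.008]],[1,[0,0,0],[0,0,0.016]]]'>/dev/null;python3 -c "
from h import *; th();tq()"
```

```text
t17.65 local tcp [-0.0512 -0.0009  0.1496] toolx [-0.165  0.986 -0.002] y [ 0.986  0.165 -0.003] gap 0.434 F [-1.88 -4.54  7.39] T [-0.743  0.213  0.12 ] q [-0.07  0.56  1.65 -0.    0.93  0.06]
theta est 0.136
t17.65 q6 0.057 yaw -0.129 Tz 0.120 tau6 -0.250 F [-3.1 -3.8  7.4] gap 0.434
```

```bash
python3 -m inch '[[1,[0,0,0],[0,0,0.005]],[1,[0,0,0],[0,0,0.01]]]'>/dev/null;python3 -c "
from h import *; tq()"
```

```text
t17.85 q6 0.119 yaw -0.191 Tz 0.043 tau6 -0.129 F [-4.1 -4.7  6.4] gap 0.430
```

```bash
python3 -m inch '[[1,[0,0,0],[0,0,0.004]],[1,[0,0,0],[0,0,0.008]]]'>/dev/null;python3 -c "
from h import *; tq()"
```

```text
t18.05 q6 0.169 yaw -0.241 Tz 0.059 tau6 -0.091 F [-3.8 -4.1  8.7] gap 0.432
```

```bash
python3 -m inch '[[1,[0,0,0],[0,0,0.008]],[1,[0,0,0],[0,0,0.016]]]'>/dev/null;python3 -c "
from h import *; tq()"
python3 -m inch '[[1,[0,0,0],[0,0,0.008]],[1,[0,0,0],[0,0,0.016]]]'>/dev/null;python3 -c "
from h import *; tq()"
```

```text
t18.25 q6 0.271 yaw -0.342 Tz 0.055 tau6 -0.253 F [-4.  -3.3  7.7] gap 0.435
t18.45 q6 0.371 yaw -0.443 Tz 0.092 tau6 -0.250 F [-4.8 -3.1  7.9] gap 0.433
```

```bash
python3 -m inch '[[1,[0,0,0],[0,0,0.008]],[1,[0,0,0],[0,0,0.016]]]'>/dev/null;python3 -c "
from h import *; tq()"
```

```text
t18.65 q6 0.472 yaw -0.544 Tz 0.090 tau6 -0.250 F [-4.  -3.6  8.4] gap 0.434
```

```bash
python3 -m inch '[[1,[0,0,0],[0,0,0.008]],[1,[0,0,0],[0,0,0.016]]]'>/dev/null;python3 -c "
from h import *; tq()"
```

```text
t18.85 q6 0.572 yaw -0.644 Tz 0.169 tau6 -0.176 F [-5.3 -2.3  8.3] gap 0.433
```

```bash
python3 -m inch '[[1,[0,0,0],[0,0,0.008]],[1,[0,0,0],[0,0,0.016]]]'>/dev/null;python3 -c "
from h import *; tq()"
```

```text
t19.05 q6 0.672 yaw -0.744 Tz 0.248 tau6 -0.100 F [-5.6 -3.   8.7] gap 0.429
```

```bash
python3 -m inch '[[1,[0,0,0],[0,0,0.004]],[1,[0,0,0],[0,0,0.008]]]'>/dev/null;python3 -c "
from h import *; tq()"
```

```text
t19.25 q6 0.721 yaw -0.793 Tz 0.268 tau6 0.091 F [-5.3 -2.3  9.4] gap 0.435
```

The torque has risen clearly above the drag, to about 0.26 N m. The slope matches 0.9 N m/rad and contact came at q6≈0.49, so the knob is snug. I'll hold briefly, then release.

```bash
python3 -m inch '[[1,[0,0,0],[0,0,0]],[1,[0,0,0],[0,0,0]],[1,[0,0,0],[0,0,0]],[1,[0,0,0],[0,0,0]]]'>/dev/null;python3 -c "
from h import *; tq()"
python3 -m inch '[[0,[0,0,0],[0,0,0]],[-0.1,[0,0,0],[0,0,0]],[-0.2,[0,0,0],[0,0,0]],[-0.3,[0,0,0],[0,0,0]],[-0.3,[0,0,0],[0,0,0]],[-0.3,[0,0,0],[0,0,0]]]'
python3 - <<'E'
from h import *
st()
p,d=snapshot("scene");x0,y0,x1,y1=(230,110,350,230)
cv2.imwrite(f"pics/s8.png",cv2.convertScaleAbs(cv2.resize(p[y0:y1,x0:x1],None,fx=5,fy=5,interpolation=cv2.INTER_CUBIC),alpha=1.4))
E
```

```text
t19.65 q6 0.721 yaw -0.793 Tz 0.128 tau6 0.118 F [-5.3 -2.3  9.3] gap 0.430
t: 20.25
tcp_pos: [0.5654, 0.0703, 0.1492]
tool_rot: [0.926, 0.377, -0.0, -0.0]
force: [-0.1, -0.7, -0.0]
finger_gap: 0.653
t20.25 local tcp [-5.010e-02  1.000e-04  1.492e-01] toolx [ 0.482  0.876 -0.   ] y [ 0.876 -0.482 -0.   ] gap 0.653 F [ 0.08 -0.72 -0.01] T [ 0.03  -0.024 -0.047] q [-0.07  0.56  1.65  0.    0.93  0.72]
```

View pics/s8.png

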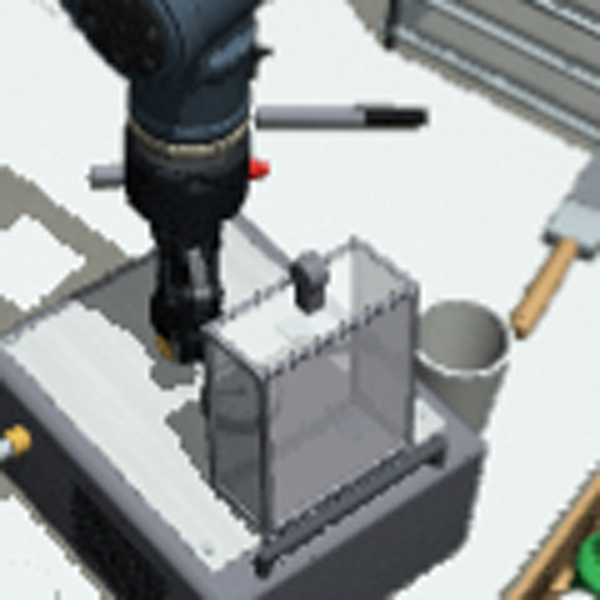

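The cover is still propped and the knob is released. The knob may have sprung back on its seat when let go, so I'll regrip and test with a tiny clockwise turn.

```bash
python3 -m inch '[[1,[0,0,0],[0,0,0]],[1,[0,0,0],[0,0,0]],[1,[0,0,0],[0,0,0]],[1,[0,0,0],[0,0,0]],[1,[0,0,0],[0,0,0]],[1,[0,0,0],[0,0,0]]]' 40 >/dev/null;python3 -c "
from h import *; tq()"
python3 -m inch '[[1,[0,0,0],[0,0,0.004]]]'>/dev/null;python3 -c "
from h import *; tq()"
python3 -m inch '[[1,[0,0,0],[0,0,0.004]]]'>/dev/null;python3 -c "
from h import *; tq()"
```

```text
t20.90 q6 0.725 yaw -0.798 Tz 0.063 tau6 -0.002 F [-3.8  4.5  4.7] gap 0.428
t21.00 q6 0.750 yaw -0.823 Tz 0.139 tau6 -0.082 F [-3.   5.   3.3] gap 0.430
t21.10 q6 0.776 yaw -0.848 Tz 0.133 tau6 0.001 F [-3.1  4.5  4.9] gap 0.430
```

After release the knob had relaxed to a light contact. I'll add a little so that the drag itself can hold the preload.

```bash
python3 -m inch '[[1,[0,0,0],[0,0,0.003]]]'>/dev/null;python3 -c "
from h import *; tq()"
python3 -m inch '[[1,[0,0,0],[0,0,0.003]]]'>/dev/null;python3 -c "
from h import *; tq()"
```

```text
t21.20 q6 0.794 yaw -0.867 Tz 0.141 tau6 0.074 F [-2.9  3.5  4.8] gap 0.436
t21.30 q6 0.813 yaw -0.886 Tz 0.206 tau6 0.070 F [-3.   3.9  5.7] gap 0.432
```

```bash
for i in 1 2 3 4; do python3 -m inch '[[1,[0,0,0],[0,0,0]]]'>/dev/null;python3 -c "
from h import *; tq()"; done
python3 -m inch '[[1,[0,0,0],[0,0,-0.002]]]'>/dev/null
for i in 1 2 3 4; do python3 -m inch '[[1,[0,0,0],[0,0,0]]]'>/dev/null;python3 -c "
from h import *; tq()"; done
```

```text
t21.40 q6 0.813 yaw -0.886 Tz 0.033 tau6 0.104 F [-3.1  4.5  4.6] gap 0.430
t21.50 q6 0.813 yaw -0.886 Tz 0.046 tau6 0.064 F [-2.8  3.9  5.5] gap 0.429
t21.60 q6 0.813 yaw -0.886 Tz 0.047 tau6 0.064 F [-3.7  4.3  4.9] gap 0.432
t21.70 q6 0.813 yaw -0.886 Tz 0.057 tau6 0.064 F [-2.7  4.6  4.8] gap 0.434
t21.90 q6 0.800 yaw -0.873 Tz 0.176 tau6 0.138 F [-3.3  4.3  4.3] gap 0.432
t22.00 q6 0.800 yaw -0.873 Tz 0.191 tau6 0.162 F [-3.2  4.5  4.6] gap 0.429
t22.10 q6 0.800 yaw -0.873 Tz 0.158 tau6 0.161 F [-3.1  3.8  4. ] gap 0.439
t22.20 q6 0.800 yaw -0.872 Tz 0.144 tau6 0.161 F [-3.3  4.7  5. ] gap 0.432
```

The readings bracket the seat's elastic torque at about 0.1 N m, with ±0.08 of drag either way. Drag can nearly hold that, so I'll release and retreat.

```bash
python3 -m inch '[[0.05,[0,0,0],[0,0,0]],[0,[0,0,0],[0,0,0]],[-0.1,[0,0,0],[0,0,0]],[-0.2,[0,0,0],[0,0,0]],[-0.3,[0,0,0],[0,0,0]],[-0.3,[0,0,0],[0,0,0]],[-0.3,[0,0,0],[0,0,0]]]' 20 >/dev/null
python3 -c "
from h import *; tq()"
python3 -m inch '[[1,[0,0,0],[0,0,0]],[1,[0,0,0],[0,0,0]],[1,[0,0,0],[0,0,0]],[1,[0,0,0],[0,0,0]],[1,[0,0,0],[0,0,0]],[1,[0,0,0],[0,0,0]]]' 40 >/dev/null;python3 -c "
from h import *; tq()"
python3 -m inch '[[1,[0,0,0],[0,0,0.002]]]'>/dev/null;python3 -c "
from h import *; tq()"
python3 -m inch '[[1,[0,0,0],[0,0,0.002]]]'>/dev/null;python3 -c "
from h import *; tq()"
```

```text
t22.90 q6 0.800 yaw -0.873 Tz 0.023 tau6 0.000 F [0.2 0.5 0.3] gap 0.652
t23.50 q6 0.800 yaw -0.873 Tz -0.021 tau6 -0.002 F [-3.2  3.5  5.2] gap 0.431
t23.60 q6 0.813 yaw -0.886 Tz 0.134 tau6 0.022 F [-3.6  4.4  5.8] gap 0.429
t23.70 q6 0.826 yaw -0.898 Tz 0.123 tau6 0.060 F [-3.3  3.3  4.7] gap 0.433
```

```bash
for i in 1 2 3 4 5; do python3 -m inch '[[1,[0,0,0],[0,0,0]]]'>/dev/null;python3 -c "
from h import *; tq()"; done
```

```text
t23.80 q6 0.826 yaw -0.898 Tz 0.031 tau6 0.046 F [-3.   4.1  5.1] gap 0.429
t23.90 q6 0.826 yaw -0.898 Tz -0.011 tau6 0.020 F [-3.6  4.1  4. ] gap 0.429
t24.00 q6 0.826 yaw -0.898 Tz 0.059 tau6 0.021 F [-2.7  5.6  5.8] gap 0.430
t24.10 q6 0.826 yaw -0.898 Tz 0.054 tau6 0.022 F [-3.8  4.3  5.2] gap 0.434
t24.20 q6 0.826 yaw -0.898 Tz 0.039 tau6 0.022 F [-3.6  4.2  4.9] gap 0.430
```

```bash
python3 -m inch '[[0.05,[0,0,0],[0,0,0]],[0,[0,0,0],[0,0,0]],[-0.1,[0,0,0],[0,0,0]],[-0.2,[0,0,0],[0,0,0]],[-0.3,[0,0,0],[0,0,0]],[-0.3,[0,0,0],[0,0,0]],[-0.3,[0,0,0],[0,0,0]]]' 20 >/dev/null
python3 -m inch '[[1,[0,0,0],[0,0,0]],[1,[0,0,0],[0,0,0]],[1,[0,0,0],[0,0,0]],[1,[0,0,0],[0,0,0]],[1,[0,0,0],[0,0,0]],[1,[0,0,0],[0,0,0]]]' 40 >/dev/null;python3 -c "
from h import *; tq()"
for i in 1 2 3 4 5; do python3 -m inch '[[1,[0,0,0],[0,0,0.001]]]'>/dev/null;python3 -c "
from h import *; tq()"; done
```

```text
t25.50 q6 0.826 yaw -0.898 Tz -0.042 tau6 -0.002 F [-4.1  4.2  4.2] gap 0.435
t25.60 q6 0.832 yaw -0.904 Tz 0.114 tau6 0.074 F [-3.3  5.2  4.7] gap 0.433
t25.70 q6 0.838 yaw -0.911 Tz 0.186 tau6 0.089 F [-1.8  3.7  4.1] gap 0.432
t25.80 q6 0.844 yaw -0.917 Tz 0.184 tau6 0.094 F [-3.4  4.1  4.9] gap 0.430
t25.90 q6 0.851 yaw -0.923 Tz 0.158 tau6 0.098 F [-3.9  3.9  5.7] gap 0.430
t26.00 q6 0.857 yaw -0.929 Tz 0.142 tau6 0.103 F [-2.6  4.9  5.1] gap 0.434
```

The seat preload was retained after that release: about 0.07 N m elastic, i.e. around 5 N. The slope of tau6 (0.9 N m/rad) confirms the knob is on the seat. I'll release and retreat.

```bash
python3 -m inch '[[1,[0,0,0],[0,0,-0.002]],[1,[0,0,0],[0,0,-0.002]],[0.05,[0,0,0],[0,0,-0.002]],[0,[0,0,0],[0,0,-0.002]],[-0.1,[0,0,0],[0,0,-0.002]],[-0.2,[0,0,0],[0,0,-0.002]],[-0.3,[0,0,0],[0,0,-0.002]],[-0.3,[0,0,0],[0,0,-0.002]],[-0.3,[0,0,0],[0,0,-0.002]]]' 20 >/dev/null
python3 -c "
from h import *; tq()"
python3 -m inch '[[-0.3,[0,0,-0.1],[0,0,0]],[-0.3,[0,0,-0.3],[0,0,0]],[-0.3,[0,0,-0.5],[0,0,0]],[-0.3,[0,0,-0.8],[0,0,0]],[-0.3,[0,0,-1],[0,0,0]],[-0.3,[0,0,-1],[0,0,0]],[-0.3,[0,0,-1],[0,0,0]],[-0.3,[0,0,-1],[0,0,0]]]'
python3 - <<'E'
from h import *
for n in("scene","top"):
    p,d=snapshot(n); cv2.imwrite(f"pics/{n}9.png",p)
E
```

```text
t26.90 q6 0.844 yaw -0.917 Tz -0.013 tau6 0.000 F [-0.  -1.1 -0.2] gap 0.650
t: 27.7
tcp_pos: [0.5645, 0.0703, 0.2484]
tool_rot: [0.947, 0.321, -0.001, -0.0]
force: [0.6, -0.2, -0.1]
finger_gap: 0.654
```

View pics/scene9.png

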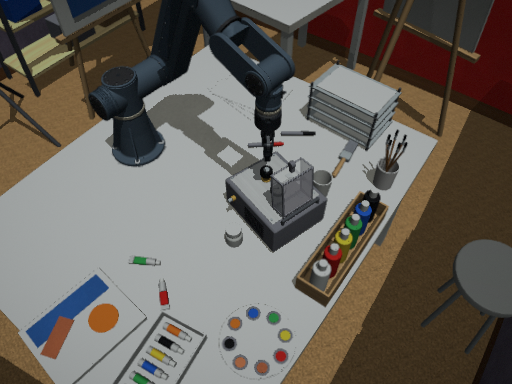

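View pics/top9.png

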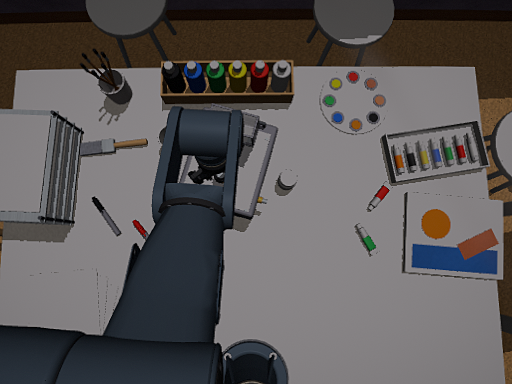

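The cover stands propped (scene 293,190) and the gripper is clear above the knob (scene 267,172). The markers, tubes, cup, jar and brush that are in view haven't moved. I'm handing in.

```bash
python3 -c "
from station import *; print(sign_off())"
```

```text
the job is handed in; nothing more can be done
None
```

The cover is propped open on its leg and the bleed valve is closed onto its seat. I handed the job in at about 28 s; `sign_off()` gives no verdict.

- **Cover:** I pinched the tab, swung the cover to about 1.63 rad and eased it back. It met a firm stop at about 1.49 rad by my estimate, against 1.46 expected; I put the difference down to bias in the estimate. The stop came at the same place on a second try, so I took it to be the leg on its catch. The leg was never visible in the pictures. After release the cover stood still with no force on the fingers, and it still stood in the last pictures.
- **Valve:** I turned the knob clockwise about 1.85 rad, to where the torque began to climb from its drag. Turning on, it peaked at about 0.27 N m, within the snug range and below the crushing torque.
- **Knob spring-back:** The knob sprang partly back when I let go. I regripped it three times, and on two of those it had relaxed to light contact. The third regrip showed about 0.07 N m of preload kept, which I estimate as 5 N on the seat. I turned it slightly further, backed off a little and released. I did not regrip after that last release, so the final seat force is inferred.
- **Surroundings:** The gripper ended about 10 cm above its grasp height, free of everything, with wrist force near zero. The art materials in view had not moved. One marker is hidden by the arm in the top picture, but both pens near the arm show in the scene picture.

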